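# Hook and throw the draw catch of a plug-in instrument

## Task

Clip the plug-in unit into the instrument on the repair bench: press the catch's wire loop down over the keeper on the unit until its bar snaps in behind the hook, then swing the lever over and push it past its dead point until it lies fully shut, so that the unit is drawn home and stays there. The catch is light sheet metal: feel for the snap and the stop, never lean on the instrument or its catch with more than about 3 kg (30 N). Leave the things that stand on and beside the instrument (spool, tin, screwdriver, jar) where they are.

Things in the scene. Friction and masses are not known exactly. Their poses are not given: they have to be found in the camera images.
- chassis: The instrument: dark steel housing, about 250 long (its x) x 200 wide (y), level deck 85 high; heavy, fixed. Origin on the table at mid width, straight under the lever's pivot, which lies along y, 16 above the deck. x points from the keeper to the catch, z up.
- unit (a joint): How far (m) the grey plug-in unit is drawn into the housing (+x of the chassis): 0 = pushed out by its springs (6 N there, 3 N more per mm), about 0.0085 with the catch shut; hard stop 0.0115. It is the -x end of the instrument; its top is level with the deck.
- lever (a joint): Angle (rad) of the catch's flat lever, 22 wide, 5 thick, reaching 65 from its pivot. 0 = shut, level towards +x (stop); 1.57 = upright; 1.85 = open stop, leaning 16 degrees towards the keeper. Stays where left until the loop is hooked; then the springs pull it open above about 0.1 to 0.2 rad and shut below. Pushing it shut takes up to about 6 N at 45 from the pivot.
- lever_end (a point): Middle of the lever's round free end (7 thick), 62 from the pivot.
- loop (a joint): Angle (rad) of the loop relative to the lever. Height angle of the loop over level = loop - lever: 0 = level, pointing to -x of the chassis, positive = bar raised. Friction makes it stay where it is left.
- loop_pin (a point): Middle of the loop's hinge pin on the lever, 12 from the lever's pivot: 0.25 rad below the lever's line (12 straight above the pivot when the lever is about 1.82).
- bar (a point): Middle of the loop's square cross bar, 8 x 7, 38 long along y, 75 from the hinge pin, wires 36 apart. Pressed down with the lever open, it rides down the keeper's slope, wedging the unit in by 3 to 6 (10 to 18 N on the tab; the lever is drawn to its open stop), then, nearly down on the pocket's hard floor, slips under the edge and the unit springs out; its centre is then about 5 below the edge.
- tab (a point): Middle of the finger tab, on its upper face: a plate 30 x 30 x 3 that runs on outward from the bar (middle 20, outer end 31 beyond it), bent 25 degrees upward from the loop's plane. Place to push the loop down, clear of the keeper.
- keeper_tip (a point): Edge of the keeper's hook on the unit as it would be without shims: 9 above the deck. Shims raise the keeper by an unknown 3 to 12 that this reading does not show. 22 wide. Its back slopes up from the edge to +x at 55 degrees and is 13 high; under the edge a pocket, 9 high and 6 deep, opens to -x over a floor 9 below the edge.
- spool: Grey solder spool, 44 across, 25 high, standing on the deck on the +y side of the lever; leave it.
- screwdriver: Screwdriver, 170 long, lying on the table on the +y side of the instrument; leave it.
- jar: Clear jar, 52 across, 75 high, on the table on the -y side of the instrument; leave it.
- tin: Small round aluminium tin, 40 across, 18 high, standing on the deck on the -y side of the lever; leave it.

How it is judged (in metres and radians):
On the way, in this order (a step that is already met when the one before it is completed fails the run):
1. the loop's bar is down in the keeper's pocket, behind its edge, with the lever still up (z of bar in the frame of keeper_tip below 0.0085 m and x of bar in the frame of keeper_tip between -0.0014 and 0.004 m and value of joint lever above 1.2 rad), for 0.2 s.
2. the lever is past its dead point with the loop hooked and the unit drawn in (value of joint lever below 0.08 rad and value of joint unit above 0.006 m and x of bar in the frame of keeper_tip above 0.0003 m), for 0.1 s.
At the end, for the whole second after the job is handed in: The lever lies shut (within 0.06 rad of its stop), the bar is in the keeper's pocket (its centre at most 8.5 mm above the unshimmed edge and 0.3 to 5 mm inside it), and the unit is drawn in by 6 to 10.8 mm; all stays so with nothing touching it (value of joint lever below 0.06 rad and value of joint unit between 0.006 and 0.0108 m and z of bar in the frame of keeper_tip below 0.0085 m and x of bar in the frame of keeper_tip between 0.0003 and 0.005 m).
It fails at once if the instrument or its catch is pushed with more than 30 N (contact force between any of the arm, the fingers and chassis above 30 N).
It fails at once if the spool, tin, screwdriver or jar is moved by more than 20 mm (distance of any of spool, tin, screwdriver, jar from where it was at the start of the episode above 0.02 m).
It also fails if it takes over 54 s, if anything falls off the work surface, if the arm or the gripper's body presses on something with over 40 N, if the wrist force passes 120 N, or if a joint passes its speed limit or range.

## Robot

A 6-joint arm with a two-finger parallel gripper is mounted at the origin on the work surface. World frame = base frame: x ahead of the robot, y to its left, z up, the work surface at z = 0. Lengths are in m, angles in degrees, forces in N, time in s.
With the tool pointing down it reaches from about 0.25 to 0.725 m from the base axis. Payload 9.7 kg.
Tool frame: the origin (TCP) lies at the very end of the fingers, on their centre line; the grasp point (between the pads) lies 19 mm behind it; z points along the fingers, y is the line along which they close (so a half turn about z gives the same grasp; the last joint's range is limited). The gripper opens to 85 mm and grips with 20 to 120 N. Pads are 22 mm wide; open, the fingers measure 114 mm over their backs; the gripper's body (76 mm by 85 mm) begins 54 mm behind the grasp point. The pads swing forward as they close: fully open they stand 13 mm farther back than shut.
Start: joints at [76.433, 4.979, 10.078, 95.1, 0, 90], TCP at [0.129, 0.535, 0.231] pointing down, gripper open.
Joint ranges: [-179.16, 179.16], [-48.56, 103.87], [-65.8, 70.77], [-126.05, 130.52], [-82.76, 87.17], [-180, 180]. Speed limits (degrees/s): [127.2, 127.2, 147.25, 180, 180, 180].

## Interface

Orientations are given as [roll, pitch, yaw] about the fixed x, y, z axes, in that order (R = Rz(yaw) Ry(pitch) Rx(roll)).
In Python, from workcell import bot gives the robot as it stands.
- The arm moves only by the tool arm_command, never from a script. Its argument "series" is a list of rows, each a list of 4 numbers: the shift along the tool's x, y, z in m, then the turn about the tool's z in rad. A call has exactly 5 rows; each row is the pose to reach, as a shift and turn from the pose commanded when the call began, along the tool's axes at that moment; what a row does not reach only later rows make up. A row lasts 1/10 s, in which the tool goes at most 50 mm and 8.59 degrees, less where a joint would pass 70% of its speed; a pose out of reach is approached as far as the arm can. A call with a gripper value outside its range is refused whole. "hand" is the finger opening in m, from 0 to 0.0854, set as the call begins (left out, the last holds). The fingers move at their own pace and stop on an object; "grip_force" is the grip in N (left out, the last holds). Time passes only in rows, so rows that repeat a pose let the fingers close, or fill a call up. It gives the time, the measured TCP pose, the force, the opening and the grip force at its end, in the units of the state.
- bot.get_obs(): the state, without advancing time (a new reading comes with each control period).
- bot.camera(name): name is "scene" or "side" or "wrist"; returns a dict with "color" (480x640x3 uint8, blue, green, red), "camera_matrix" (3x3 intrinsics, pixels), "dist_coeffs" ([k1, k2, p1, p2, k3] as OpenCV has them; the pictures are not rectified), "xyz" and "orientation" of the camera in the world; the wrist camera has in their place "T_tool_cam" (4x4, takes a point from camera to tool coordinates, whose origin is the TCP and whose axes are the flange's). Camera axes: x right, y up, looking along -z (the intrinsics and any distortion apply to the point x, -y, -z); pixel columns grow to the right and rows downward; lengths in m; the calibration is good to about 2 mm. A picture is of the moment at which its call begins: read the wrist's pose just before it. There is no depth.
- bot.job_done(): hands the job in; it is judged then, once.
Trained networks look in the newest picture that a camera, given by its name, has taken for a name from the list of things; names that differ only in an ending like _2 or _b are one class to them, and where a whole thing is asked for, a point or a joint stands for the part that bears it (a point fixed in the world has none). Each returns a list of dicts, best first, with "confidence" (0 to 1); they miss things now and then, are a little off and sometimes report something else, mostly with a low value. They report only what shows in the picture. A call takes as long as a camera call.
- bot.find_in(camera, target): "location" ([column, row] in pixels, amid what is visible of it).
- bot.mark_of(camera, target): "location" ([column, row] in pixels: a listed point, or the origin of a listed thing).
The state is a dict: "time": time; "q": joint angles; "qd": joint speeds; "joint_efforts": joint torques, N m; "ee_pos": TCP position; "tcp_rot": TCP orientation; "wrist_force": force on the tool from outside, world axes, zero at the start; "torque": the same for the moment, N m; "opening": finger opening in m; "grasp_force": force on a finger pad.
Only numpy, scipy, OpenCV 4.12 (cv2) and the standard library are available. Lean on these libraries where they do the work, as an engineer would, in place of code of your own. Each camera call takes 0.05 s, during which the arm holds its last target. There are 200 camera calls.

## Working session

There is one attempt and no reset: what is moved stays moved. The work goes in short steps, Python scripts to look and compute and a tool call to move; the robot and the scene stay as the last step left them, time stands still between calls to the robot, and variables do not carry over. Pictures are saved under pics/ and viewed, at most 10 in all, crops included, and the job is handed in when it is done.

Besides the shell and the picture viewer there is one more tool, called after "Call:" as name([rows], argument=value, ...), one row to a line, values as JSON. arm_command: Moves the arm, as the interface text tells. Its arguments: {"type":"object","properties":{"series":{"type":"array"},"hand":{"type":"number"},"grip_force":{"type":"number"}},"required":["series"]}

```bash
mkdir -p pics
cat > h.py <<'E'
from workcell import bot
import numpy as np, cv2
from scipy.spatial.transform import Rotation as R
def obs(): return bot.get_obs()
def cam(n,fn=None):
    o=obs(); c=bot.camera(n)
    if fn: cv2.imwrite('pics/'+fn,c['color'])
    K=np.array(c['camera_matrix'],float); D=np.array(c['dist_coeffs'],float)
    if n=='wrist':
        T=np.eye(4); T[:3,:3]=R.from_euler('xyz',o['tcp_rot'],degrees=True).as_matrix(); T[:3,3]=o['ee_pos']
        T=T@np.array(c['T_tool_cam'])
        Rc,p=T[:3,:3],T[:3,3]
    else:
        p=np.array(c['xyz']); q=c['orientation']; 
        Rc=np.array(q) if np.ndim(q)==2 else R.from_euler('xyz',q,degrees=True).as_matrix()
    return dict(K=K,D=D,R=Rc,p=p)
def ray(c,uv):
    x,y=cv2.undistortPoints(np.array([[uv]],float),c['K'],c['D'])[0,0]
    d=c['R']@np.array([x,-y,-1]); return c['p'],d/np.linalg.norm(d)
def proj(c,P):
    q=c['R'].T@(np.array(P,float)-c['p']); 
    return cv2.projectPoints(np.array([[q[0],-q[1],-q[2]]]),np.zeros(3),np.zeros(3),c['K'],c['D'])[0][0,0]
def tri(rs):
    A=np.zeros((3,3));b=np.zeros(3)
    for p,d in rs:
        M=np.eye(3)-np.outer(d,d);A+=M;b+=M@p
    X=np.linalg.solve(A,b); return X,[np.linalg.norm((np.eye(3)-np.outer(d,d))@(X-p)) for p,d in rs]
def onz(r,z): p,d=r; return p+d*(z-p[2])/d[2]
E
python3 - <<'E'
from h import *
o=obs();print({k:np.round(v,3) for k,v in o.items()})
print({k:v for k,v in bot.camera('scene').items() if k!='color'})
cs={n:cam(n,n+'0.png') for n in('scene','side','wrist')}
for t in ['chassis','lever_end','loop_pin','bar','tab','keeper_tip','spool','tin','jar','screwdriver']:
    rs=[]
    for n in cs:
        m=bot.mark_of(n,t)
        if m: print(t,n,np.round(m[0]['location'],1),round(m[0]['confidence'],2)); 
        if m and m[0]['confidence']>.4: rs.append(ray(cs[n],m[0]['location']))
    if len(rs)>1: X,e=tri(rs);print('   ->',X.round(4),np.round(e,4))
E
```

```text
{'time': np.float64(0.0), 'q': array([76.431,  5.009, 10.034, 95.1  , -0.   , 90.002]), 'qd': array([-0.004,  0.048, -0.03 ,  0.002,  0.021,  0.011]), 'joint_efforts': array([ 0.0000e+00, -5.2039e+01,  4.6480e+01,  1.6000e-02,  0.0000e+00,
       -0.0000e+00]), 'ee_pos': array([0.129, 0.534, 0.231]), 'tcp_rot': array([-179.925,    0.   ,  166.429]), 'wrist_force': array([-0.419,  0.23 , -0.027]), 'torque': array([0.063, 0.054, 0.027]), 'grasp_force': np.float64(0.0), 'opening': np.float64(0.085)}
{'camera_matrix': array([[593.26796665,   0.        , 316.26916404],
       [  0.        , 593.26796665, 243.98633163],
       [  0.        ,   0.        ,   1.        ]]), 'dist_coeffs': array([0.06173739, 0.        , 0.        , 0.        , 0.        ]), 'xyz': array([ 1.07828057, -0.17776014,  0.91648416]), 'orientation': array([32.11803471,  0.62894358, 62.40506186])}
chassis scene [320.1 243.3] 0.94
chassis side [334.2 291.1] 0.64
   -> [ 0.5597  0.0849 -0.0013] [0.0053 0.0053]
lever_end scene [311.3 183.7] 0.69
lever_end side [336.4 212.7] 0.89
   -> [0.5521 0.0792 0.165 ] [0.0002 0.0002]
loop_pin scene [320.7 207.3] 0.64
loop_pin side [327.7 240.2] 0.81
   -> [0.566  0.0872 0.1139] [0.0013 0.0013]
bar scene [306.6 166.6] 0.68
bar side [358.9 214.6] 0.87
   -> [0.5179 0.086  0.1698] [0.0025 0.0025]
tab scene [304.4 156. ] 0.8
tab side [360.9 205.9] 0.53
   -> [0.5133 0.0869 0.1883] [0.0003 0.0003]
keeper_tip scene [299.2 185.2] 0.97
keeper_tip side [375.6 260. ] 0.72
   -> [0.4875 0.0853 0.0858] [0.0017 0.0017]
spool scene [374.3 228.6] 0.71
spool side [274.6 271.9] 0.74
   -> [0.6334 0.154  0.0906] [0.0003 0.0003]
tin scene [296.  256.3] 0.95
tin side [310.5 219.9] 0.76
   -> [0.6179 0.0125 0.0927] [0.0034 0.0034]
jar scene [242.5 276.7] 0.66
screwdriver scene [390.8 199.8] 0.95
screwdriver side [315.  370.5] 0.92
   -> [ 0.543   0.2525 -0.0008] [0.0013 0.0013]
```

Run:
```python
import cv2,numpy as np
a=cv2.imread('pics/scene0.png')[120:320,200:460];b=cv2.imread('pics/side0.png')[150:400,220:460]
a=cv2.resize(a,(400,308),interpolation=2);b=cv2.resize(b,(400,417),interpolation=2)
o=np.zeros((420,800,3),np.uint8);o[:308,:400]=a;o[:417,400:]=b;cv2.imwrite('pics/ab.png',o)
```

```text
(no output)
```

View pics/ab.png

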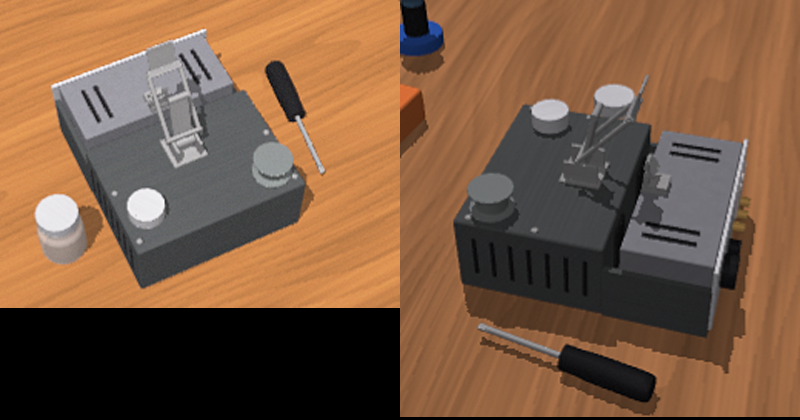

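The view shows the catch open, with the lever leaning and the loop raised. The chassis is roughly aligned with world x, the keeper is on the near (robot) side, and the tin and spool stand either side of the lever. Next I'll look from above.

Run:
```python
from h import *
print(np.round(bot.camera('wrist')['T_tool_cam'],3),bot.camera('wrist')['camera_matrix'][0,0])
```

```text
[[-0.001  0.957  0.291  0.075]
 [ 1.     0.001  0.    -0.   ]
 [-0.     0.291 -0.957 -0.142]
 [ 0.     0.     0.     1.   ]] 352.42087357674785
```

Call:
arm_command([
  [-0.03, -0.025, -0.01, -0.1],
  [-0.06, -0.05, -0.03, -0.2],
  [-0.09, -0.075, -0.05, -0.237],
  [-0.12, -0.1, -0.07, -0.237],
  [-0.15, -0.12, -0.09, -0.237],
], hand=0)

```text
time: 2.3
ee_pos: [0.2471, 0.3812, 0.3225]
tcp_rot: [180.0, 0.0, -180.0]
wrist_force: [0.7, 0.7, 0.2]
opening: 0.0127
grasp_force: 0.0
```

Call:
arm_command([
  [-0.03, -0.03, 0, 0],
  [-0.06, -0.06, 0, 0],
  [-0.09, -0.09, 0, 0],
  [-0.12, -0.12, 0, 0],
  [-0.15, -0.15, 0, 0],
])

```text
time: 2.8
ee_pos: [0.3977, 0.2314, 0.3215]
tcp_rot: [180.0, 0.0, -180.0]
wrist_force: [-0.6, 1.1, 0.3]
opening: -0.0001
grasp_force: 0.0
```

Call:
arm_command([
  [-0.03, -0.03, 0.005, 0],
  [-0.06, -0.06, 0.01, 0],
  [-0.09, -0.09, 0.02, 0],
  [-0.12, -0.12, 0.02, 0],
  [-0.133, -0.146, 0.02, 0],
])

```text
time: 3.3
ee_pos: [0.5314, 0.085, 0.3001]
tcp_rot: [-180.0, -0.1, 180.0]
wrist_force: [0.5, 0.1, -0.6]
opening: 0.0001
grasp_force: 0.0
```

Run:
```python
from h import *
c=cam('wrist','w1.png'); o=obs(); print(o['ee_pos'],o['time'])
c2=cam('side')
for t in ['chassis','lever_end','loop_pin','bar','tab','keeper_tip','spool','tin']:
    m=bot.mark_of('wrist',t); n=bot.mark_of('side',t); rs=[]
    if m: rs.append(ray(c,m[0]['location'])); print(t,np.round(m[0]['location'],1),round(m[0]['confidence'],2),end=' ')
    if n: rs.append(ray(c2,n[0]['location']))
    if len(rs)==2: X,e=tri(rs); print(X.round(4),np.round(e,4))
    z={'keeper_tip':.094,'spool':.085,'tin':.085,'loop_pin':.113,'lever_end':.1605,'chassis':0}.get(t)
    if m and z is not None: print('   onz',onz(rs[0],z).round(4))
```

```text
[0.53218302 0.08232033 0.30000682] 3.35
chassis [315.8 213.2] 0.88 [0.559  0.0837 0.0024] [0.0002 0.0002]
   onz [0.5597 0.0837 0.    ]
lever_end [314.  242.2] 0.95 [0.5488 0.0827 0.1649] [0.0027 0.0027]
   onz [0.5474 0.0826 0.1605]
bar [321.  205.6] 0.59 [0.5139 0.0883 0.1732] [0.0004 0.0004]
tab [318.7 206.6] 0.55 [0.5105 0.0864 0.1893] [0.0003 0.0003]
keeper_tip [322.8 165.5] 0.86 [0.4876 0.0908 0.095 ] [0.0026 0.0026]
   onz [0.4903 0.0909 0.094 ]
spool [380.6 296.3] 0.66 [0.6356 0.1561 0.0851] [0.0004 0.0004]
   onz [0.6352 0.1561 0.085 ]
tin [252.4 282.6] 0.67 [0.6161 0.0147 0.0895] [0.0002 0.0002]
   onz [0.6183 0.0138 0.085 ]
```

View pics/w1.png

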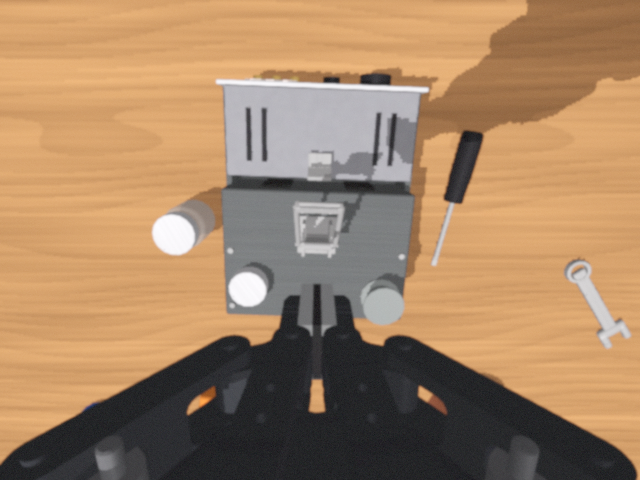

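The keeper is at (320,165), the bar at (320,207) and the lever end at (318,237). The white plate's edge runs from (218,82) to (428,90), so the chassis yaw is about -2.3°. I'll bring the closed fingertip in behind the tab's upper face.

Call:
arm_command([
  [0.0, 0.002, 0.03, 0.04],
  [0.0, 0.004, 0.06, 0.04],
  [0.0, 0.004, 0.085, 0.04],
  [0.0, 0.004, 0.1, 0.04],
  [0.0, 0.004, 0.1, 0.04],
])

```text
time: 4.7
ee_pos: [0.5288, 0.0907, 0.199]
tcp_rot: [-180.0, -0.2, 177.7]
wrist_force: [-0.1, 0.5, 0.6]
opening: -0.0002
grasp_force: 0.0
```

Run:
```python
from h import *
c=cam('wrist','w2.png'); c2=cam('side','s2.png'); o=obs(); print(o['ee_pos'],o['time'],o['wrist_force'])
for t in ['lever_end','bar','tab','keeper_tip']:
    m=bot.mark_of('wrist',t); n=bot.mark_of('side',t); rs=[]
    if m: rs.append(ray(c,m[0]['location'])); print(t,np.round(m[0]['location'],1),round(m[0]['confidence'],2),end=' ')
    if n: rs.append(ray(c2,n[0]['location']))
    if len(rs)==2: X,e=tri(rs); print(X.round(4),np.round(e,4))
    if m and t=='keeper_tip': print(onz(rs[0],.094))
a=cv2.imread('pics/w2.png')[100:400,170:470];b=cv2.imread('pics/s2.png')[140:320,260:440]
o=np.hstack([cv2.resize(x,(400,400),interpolation=2) for x in(a,b)]);cv2.imwrite('pics/ws2.png',o)
```

```text
[0.52973101 0.09083267 0.20183804] 4.8 [-0.21840595  0.12548253  0.61038664]
bar [308.1 250.4] 0.71 [0.515  0.0867 0.1707] [0.0016 0.0016]
tab [306.5 260.1] 0.82 [0.5122 0.0866 0.1883] [0.0002 0.0002]
keeper_tip [308.8 183.3] 0.82 [0.4851 0.0867 0.0957] [0.0045 0.0045]
[0.48988296 0.08659814 0.094     ]
```

View pics/ws2.png

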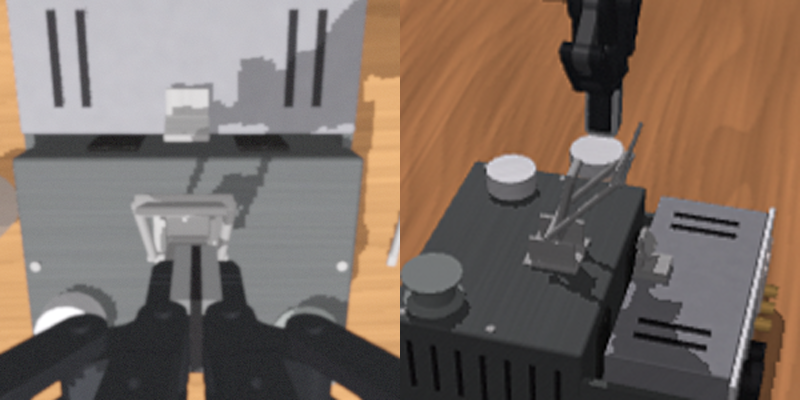

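The fingertip sits behind the tab, about 3 mm too far to +y. I'll correct that and sweep the loop down along its arc.

Call:
arm_command([
  [0.004, -0.004, 0.001, 0],
  [0.009, -0.004, 0.002, 0],
  [0.018, -0.004, 0.009, 0],
  [0.0266, -0.004, 0.016, 0],
  [0.038, -0.004, 0.0285, 0],
])

```text
time: 5.7
ee_pos: [0.4913, 0.0883, 0.173]
tcp_rot: [180.0, 0.1, 177.7]
wrist_force: [0.7, 0.1, -0.0]
opening: -0.0001
grasp_force: 0.1
```

Call:
arm_command([
  [0.0045, 0, 0.007, 0],
  [0.0088, 0, 0.0145, 0],
  [0.012, 0, 0.0225, 0],
  [0.0149, 0, 0.0305, 0],
  [0.0155, 0, 0.034, 0],
])

```text
time: 6.2
ee_pos: [0.4757, 0.089, 0.1379]
tcp_rot: [-180.0, -0.0, 177.7]
wrist_force: [-0.5, -0.7, 1.1]
opening: 0.0002
grasp_force: 0.1
```

Run:
```python
from h import *
c=cam('wrist','w3.png'); c2=cam('side','s3.png'); o=obs(); print(o['ee_pos'],o['time'],o['wrist_force'])
for t in ['lever_end','bar','tab','keeper_tip']:
    m=bot.mark_of('wrist',t); n=bot.mark_of('side',t); rs=[]
    if m: rs.append(ray(c,m[0]['location'])); print(t,np.round(m[0]['location'],1),round(m[0]['confidence'],2),end=' ')
    if n: rs.append(ray(c2,n[0]['location'])); print('side',n[0]['confidence'])
    if len(rs)==2: X,e=tri(rs); print(X.round(4),np.round(e,4))
    if m and t=='keeper_tip': print(onz(rs[0],.094))
a=cv2.imread('pics/w3.png')[100:400,170:470];b=cv2.imread('pics/s3.png')[160:310,290:440]
o=np.hstack([cv2.resize(x,(400,400),interpolation=2) for x in(a,b)]);cv2.imwrite('pics/ws3.png',o)
```

```text
[0.47589293 0.0889492  0.13817454] 6.3 [0.05215098 0.2179009  0.49151914]
side 0.96
side 0.75
tab [315.2 292.1] 0.56 side 0.68
[ 0.5524  0.0827 -0.0088] [0.0103 0.0103]
keeper_tip [505.2 289.2] 0.74 side 0.85
[0.4705 0.1636 0.1537] [0.0057 0.0057]
[0.49401068 0.19715724 0.094     ]
```

View pics/ws3.png

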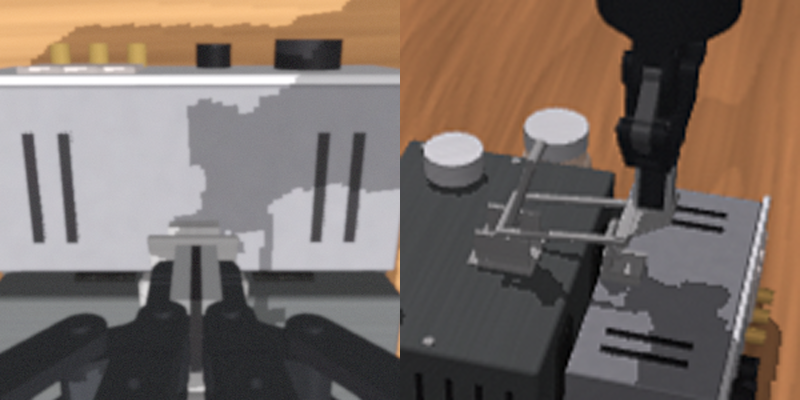

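The loop is down to about 10° above level, with the finger on the tab and the bar just above the keeper. Now I'll go down slowly and watch the force.

Call:
arm_command([
  [0.001, 0, 0.003, 0],
  [0.0015, 0, 0.006, 0],
  [0.002, 0, 0.009, 0],
  [0.002, 0, 0.01, 0],
  [0.002, 0, 0.011, 0],
])

```text
time: 7.2
ee_pos: [0.474, 0.0891, 0.1276]
tcp_rot: [-180.0, -0.0, 177.7]
wrist_force: [-0.2, 0.0, -0.5]
opening: 0.0001
grasp_force: 0.1
```

Call:
arm_command([
  [0, 0, 0.001, 0],
  [0, 0, 0.002, 0],
  [0, 0, 0.003, 0],
  [0, 0, 0.003, 0],
  [0, 0, 0.004, 0],
])

```text
time: 7.7
ee_pos: [0.4742, 0.0891, 0.1239]
tcp_rot: [-180.0, 0.0, 177.7]
wrist_force: [0.9, -0.3, 0.2]
opening: 0.0002
grasp_force: 0.1
```

Call:
arm_command([
  [0, 0, 0.0005, 0],
  [0, 0, 0.001, 0],
  [0, 0, 0.0015, 0],
  [0, 0, 0.002, 0],
  [0, 0, 0.0025, 0],
])

```text
time: 8.2
ee_pos: [0.4742, 0.0891, 0.1213]
tcp_rot: [180.0, 0.0, 177.7]
wrist_force: [-0.9, -0.1, 1.2]
opening: 0.0002
grasp_force: 0.1
```

Call:
arm_command([
  [0, 0, 0.0005, 0],
  [0, 0, 0.001, 0],
  [0, 0, 0.0015, 0],
  [0, 0, 0.002, 0],
  [0, 0, 0.0025, 0],
])

```text
time: 8.7
ee_pos: [0.4741, 0.0891, 0.1187]
tcp_rot: [180.0, -0.0, 177.7]
wrist_force: [0.3, 0.3, -0.3]
opening: 0.0003
grasp_force: 0.1
```

Call:
arm_command([
  [0, 0, 0.0005, 0],
  [0, 0, 0.001, 0],
  [0, 0, 0.0015, 0],
  [0, 0, 0.002, 0],
  [0, 0, 0.002, 0],
])

```text
time: 9.2
ee_pos: [0.4741, 0.0891, 0.1169]
tcp_rot: [180.0, 0.0, 177.7]
wrist_force: [-1.4, -0.2, 0.9]
opening: 0.0002
grasp_force: 0.7
```

Call:
arm_command([
  [0, 0, 0.0005, 0],
  [0, 0, 0.001, 0],
  [0, 0, 0.0015, 0],
  [0, 0, 0.002, 0],
  [0, 0, 0.002, 0],
])

```text
time: 9.7
ee_pos: [0.4742, 0.0891, 0.1161]
tcp_rot: [180.0, 0.1, 177.7]
wrist_force: [-4.3, -0.9, 11.7]
opening: 0.0003
grasp_force: 4.8
```

Call:
arm_command([
  [0, 0, 0.0003, 0],
  [0, 0, 0.0006, 0],
  [0, 0, 0.0009, 0],
  [0, 0, 0.0012, 0],
  [0, 0, 0.0012, 0],
])

```text
time: 10.2
ee_pos: [0.4745, 0.0892, 0.1156]
tcp_rot: [180.0, 0.1, 177.7]
wrist_force: [-5.3, -0.9, 16.1]
opening: -0.0
grasp_force: 6.8
```

Run:
```python
from h import *
c2=cam('side','s4.png'); c=cam('scene');o=obs(); print(o['ee_pos'],o['time'],o['wrist_force'])
for t in ['lever_end','bar','keeper_tip']:
    rs=[]
    for n,k in(('side',c2),('scene',c)):
        m=bot.mark_of(n,t)
        if m: rs.append(ray(k,m[0]['location'])); print(t,n,np.round(m[0]['location'],1),round(m[0]['confidence'],2))
    if len(rs)==2: X,e=tri(rs); print(X.round(4),np.round(e,4))
b=cv2.imread('pics/s4.png')[170:290,310:430]
cv2.imwrite('pics/s4c.png',cv2.resize(b,(500,500),interpolation=2))
```

```text
[0.47445038 0.08920213 0.11555768] 10.3 [-5.0386715  -0.42097912 16.89905688]
lever_end side [341.5 214.8] 0.85
lever_end scene [374.4 229.8] 0.55
[0.599  0.1117 0.147 ] [0.065 0.065]
bar side [373.7 249.2] 0.88
bar scene [301.4 177.8] 0.83
[0.4915 0.0883 0.1095] [0.002 0.002]
keeper_tip side [375.4 258.2] 0.63
keeper_tip scene [299.4 185.4] 0.61
[0.4888 0.0844 0.0881] [0.0025 0.0025]
```

View pics/s4c.png

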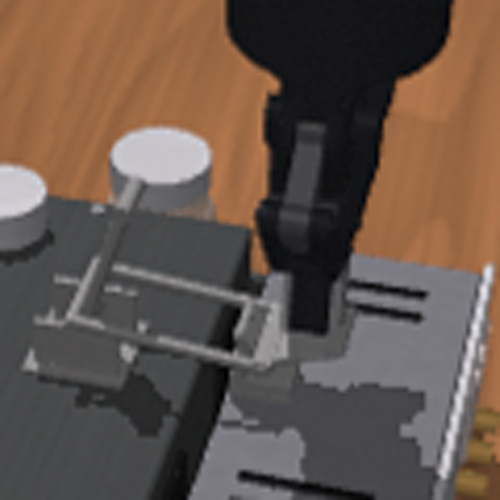

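Call:
arm_command([
  [0, 0, 0.0002, 0],
  [0, 0, 0.0004, 0],
  [0, 0, 0.0006, 0],
  [0, 0, 0.0008, 0],
  [0, 0, 0.0008, 0],
])

```text
time: 11.1
ee_pos: [0.4745, 0.0892, 0.1148]
tcp_rot: [180.0, 0.1, 177.7]
wrist_force: [-4.9, 0.4, 16.1]
opening: 0.0001
grasp_force: 6.8
```

Call:
arm_command([
  [0, 0, 0.0002, 0],
  [0, 0, 0.0004, 0],
  [0, 0, 0.0007, 0],
  [0, 0, 0.001, 0],
  [0, 0, 0.001, 0],
])

```text
time: 11.6
ee_pos: [0.4744, 0.0892, 0.1128]
tcp_rot: [180.0, 0.1, 177.7]
wrist_force: [-2.1, 0.1, 7.8]
opening: 0.0
grasp_force: 3.6
```

Call:
arm_command([
  [0, 0, 0.0002, 0],
  [0, 0, 0.0004, 0],
  [0, 0, 0.0007, 0],
  [0, 0, 0.001, 0],
  [0, 0, 0.001, 0],
])

```text
time: 12.1
ee_pos: [0.4744, 0.0892, 0.1115]
tcp_rot: [180.0, 0.1, 177.7]
wrist_force: [-1.4, -0.3, 5.8]
opening: 0.0001
grasp_force: 2.8
```

Call:
arm_command([
  [0, 0, 0.0002, 0],
  [0, 0, 0.0004, 0],
  [0, 0, 0.0007, 0],
  [0, 0, 0.001, 0],
  [0, 0, 0.001, 0],
])

```text
time: 12.6
ee_pos: [0.4744, 0.0892, 0.1105]
tcp_rot: [180.0, 0.1, 177.7]
wrist_force: [-0.7, -1.6, 5.6]
opening: -0.0002
grasp_force: 2.7
```

Call:
arm_command([
  [0, 0, 0.0002, 0],
  [0, 0, 0.0004, 0],
  [0, 0, 0.0007, 0],
  [0, 0, 0.001, 0],
  [0, 0, 0.001, 0],
])

```text
time: 13.1
ee_pos: [0.4744, 0.0891, 0.1098]
tcp_rot: [180.0, 0.1, 177.7]
wrist_force: [-1.5, -1.1, 7.4]
opening: -0.0001
grasp_force: 3.7
```

Call:
arm_command([
  [0, 0, 0.0002, 0],
  [0, 0, 0.0004, 0],
  [0, 0, 0.0007, 0],
  [0, 0, 0.001, 0],
  [0, 0, 0.001, 0],
])

```text
time: 13.6
ee_pos: [0.4745, 0.0892, 0.1094]
tcp_rot: [180.0, 0.1, 177.7]
wrist_force: [-3.2, -0.7, 12.5]
opening: 0.0001
grasp_force: 5.7
```

Call:
arm_command([
  [0, 0, 0.0002, 0],
  [0, 0, 0.0004, 0],
  [0, 0, 0.0007, 0],
  [0, 0, 0.001, 0],
  [0, 0, 0.001, 0],
])

```text
time: 14.1
ee_pos: [0.4745, 0.0892, 0.1088]
tcp_rot: [180.0, 0.1, 177.7]
wrist_force: [-5.3, 0.2, 16.6]
opening: 0.0001
grasp_force: 7.3
```

Run:
```python
from h import *
c2=cam('side','s5.png'); c=cam('scene');o=obs(); print(o['ee_pos'],o['time'],o['wrist_force'])
for t in ['bar','keeper_tip','lever_end']:
    rs=[]
    for n,k in(('side',c2),('scene',c)):
        m=bot.mark_of(n,t)
        if m: rs.append(ray(k,m[0]['location'])); print(t,n,np.round(m[0]['location'],1),round(m[0]['confidence'],2))
    if len(rs)==2: X,e=tri(rs); print(X.round(4),np.round(e,4))
b=[cv2.resize(cv2.imread('pics/'+f)[200:280,320:400],(400,400),interpolation=2) for f in('s4.png','s5.png')]
cv2.imwrite('pics/s5c.png',np.hstack(b))
```

```text
[0.4745468  0.08922009 0.10882849] 14.2 [-4.17270818 -0.80293027 16.76844978]
bar side [374.5 251.8] 0.62
bar scene [301.7 179.8] 0.7
[0.4906 0.0883 0.1039] [0.0028 0.0028]
keeper_tip side [374.9 256.7] 0.65
keeper_tip scene [299.  183.3] 0.9
[0.4887 0.0849 0.0924] [0.0013 0.0013]
lever_end side [339.1 211.5] 0.87
lever_end scene [314.1 182.8] 0.72
[0.5504 0.082  0.1673] [0.0034 0.0034]
```

View pics/s5c.png

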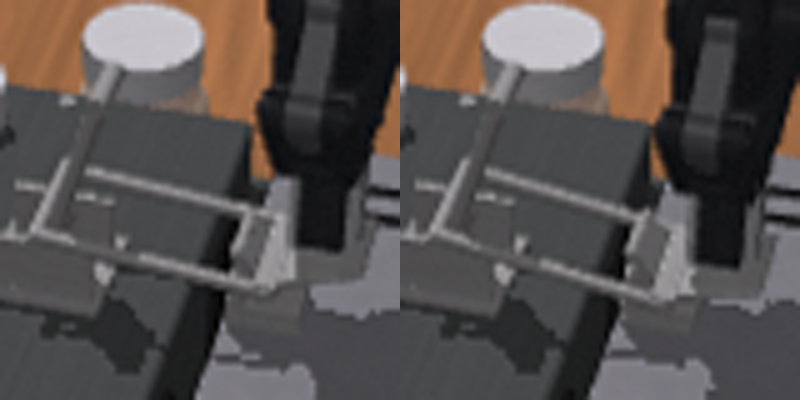

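Call:
arm_command([
  [0, 0, 0.0002, 0],
  [0, 0, 0.0004, 0],
  [0, 0, 0.0006, 0],
  [0, 0, 0.0006, 0],
  [0, 0, 0.0006, 0],
])

```text
time: 15.0
ee_pos: [0.4745, 0.0892, 0.1072]
tcp_rot: [180.0, 0.1, 177.7]
wrist_force: [-1.6, 0.4, 8.2]
opening: 0.0001
grasp_force: 3.8
```

Call:
arm_command([
  [0, 0, 0.0002, 0],
  [0, 0, 0.0004, 0],
  [0, 0, 0.0006, 0],
  [0, 0, 0.0008, 0],
  [0, 0, 0.0008, 0],
])

```text
time: 15.5
ee_pos: [0.4746, 0.0892, 0.1064]
tcp_rot: [180.0, 0.1, 177.7]
wrist_force: [-2.0, -0.4, 9.0]
opening: 0.0001
grasp_force: 3.9
```

Run:
```python
from h import *
c2=cam('side','s6.png'); c=cam('scene');o=obs(); print(o['ee_pos'],o['time'],o['wrist_force'])
for t in ['bar','keeper_tip','lever_end','loop_pin']:
    rs=[]
    for n,k in(('side',c2),('scene',c)):
        m=bot.mark_of(n,t)
        if m: rs.append(ray(k,m[0]['location'])); print(t,n,np.round(m[0]['location'],1),round(m[0]['confidence'],2))
    if len(rs)==2: X,e=tri(rs); print(X.round(4),np.round(e,4))
```

```text
[0.47454191 0.08917986 0.10640963] 15.6 [-1.77170062  0.28808715  8.82215172]
bar side [373.4 251.5] 0.65
bar scene [300.2 179.2] 0.67
[0.4909 0.087  0.1046] [0.0008 0.0008]
keeper_tip side [373.1 258.5] 0.73
keeper_tip scene [302.1 182.9] 0.75
[0.4906 0.0901 0.0925] [0.0012 0.0012]
lever_end side [340.5 214. ] 0.82
lever_end scene [312.8 181.6] 0.66
[0.5468 0.0827 0.1645] [0.002 0.002]
loop_pin side [330.7 238.3] 0.57
loop_pin scene [322.5 208.8] 0.58
[0.5656 0.0864 0.1145] [0.0061 0.0061]
```

Call:
arm_command([
  [0, 0, 0.0002, 0],
  [0, 0, 0.0004, 0],
  [0, 0, 0.0006, 0],
  [0, 0, 0.0008, 0],
  [0, 0, 0.0008, 0],
])

```text
time: 16.5
ee_pos: [0.4742, 0.0891, 0.1046]
tcp_rot: [180.0, 0.0, 177.7]
wrist_force: [-0.3, 0.2, -0.7]
opening: 0.0003
grasp_force: 0.0
```

Call:
arm_command([
  [0, 0, 0.0002, 0],
  [0, 0, 0.0004, 0],
  [0, 0, 0.0006, 0],
  [0, 0, 0.0008, 0],
  [0, 0, 0.0008, 0],
])

```text
time: 17.0
ee_pos: [0.4741, 0.0891, 0.1037]
tcp_rot: [-180.0, -0.0, 177.7]
wrist_force: [-0.7, 0.5, -0.3]
opening: 0.0002
grasp_force: 0.0
```

Call:
arm_command([
  [0, 0, 0.0002, 0],
  [0, 0, 0.0004, 0],
  [0, 0, 0.0006, 0],
  [0, 0, 0.0008, 0],
  [0, 0, 0.001, 0],
])

```text
time: 17.5
ee_pos: [0.4742, 0.0891, 0.1028]
tcp_rot: [180.0, 0.0, 177.7]
wrist_force: [1.0, 0.0, 0.5]
opening: -0.0001
grasp_force: 0.1
```

Run:
```python
from h import *
c2=cam('side','s7.png'); c=cam('scene','c7.png');o=obs(); print(o['ee_pos'],o['time'],o['wrist_force'],o['grasp_force'])
for t in ['bar','keeper_tip','lever_end']:
    rs=[]
    for n,k in(('side',c2),('scene',c)):
        m=bot.mark_of(n,t)
        if m: rs.append(ray(k,m[0]['location'])); print(t,n,np.round(m[0]['location'],1),round(m[0]['confidence'],2))
    if len(rs)==2: X,e=tri(rs); print(X.round(4),np.round(e,4))
b=[cv2.resize(cv2.imread('pics/'+f)[200:280,a:a+80],(400,400),interpolation=2) for f,a in(('s6.png',320),('s7.png',320))]
cv2.imwrite('pics/s7c.png',np.hstack(b))
```

```text
[0.47415039 0.08906106 0.10277628] 17.6 [ 0.20963896 -0.90217442 -0.62571578] 0.03827365013421513
bar side [374.  254.6] 0.8
bar scene [300.6 183.6] 0.72
[0.4915 0.0855 0.0958] [0.0027 0.0027]
keeper_tip side [373.2 257.5] 0.71
keeper_tip scene [302.8 178.1] 0.68
[0.4886 0.0942 0.0994] [0.0005 0.0005]
lever_end side [316.  368.1] 0.69
lever_end scene [314.7 183.2] 0.68
[ 0.4983  0.182  -0.0101] [0.0715 0.0715]
```

View pics/s7c.png

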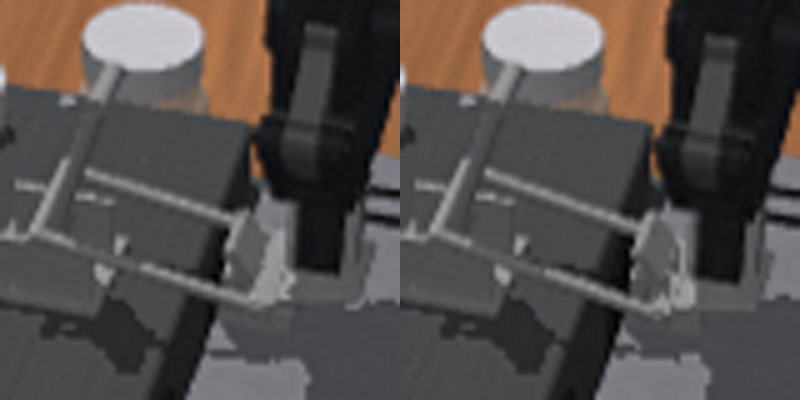

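Call:
arm_command([
  [0, 0, 0.0004, 0],
  [0, 0, 0.0008, 0],
  [0, 0, 0.0011, 0],
  [0, 0, 0.0014, 0],
  [0, 0, 0.0014, 0],
])

```text
time: 18.4
ee_pos: [0.4742, 0.0891, 0.1022]
tcp_rot: [180.0, 0.0, 177.7]
wrist_force: [-2.9, 0.1, 7.0]
opening: 0.0004
grasp_force: 3.3
```

Feel confirms it: the load disappeared at the snap, and then a firm floor came at 7 N. The bar is hooked in the pocket. I'll lift off and move in front of the lever's -x face.

Call:
arm_command([
  [0, -0.001, -0.02, 0],
  [0, -0.001, -0.045, 0],
  [-0.01, -0.001, -0.049, 0],
  [-0.03, -0.001, -0.049, 0],
  [-0.049, -0.001, -0.049, 0],
])

```text
time: 18.9
ee_pos: [0.5241, 0.0861, 0.15]
tcp_rot: [180.0, 0.0, 177.7]
wrist_force: [-0.1, 0.4, -0.2]
opening: -0.0004
grasp_force: 0.0
```

Call:
arm_command([
  [-0.005, 0, 0, 0],
  [-0.01, 0, -0.001, 0],
  [-0.014, 0, -0.002, 0],
  [-0.018, 0, -0.003, 0],
  [-0.018, 0, -0.003, 0],
])

```text
time: 19.4
ee_pos: [0.5412, 0.0855, 0.1535]
tcp_rot: [180.0, 0.0, 177.7]
wrist_force: [-0.6, 0.2, -0.7]
opening: 0.0002
grasp_force: 0.0
```

Run:
```python
from h import *
c2=cam('side','s8.png'); c=cam('scene','c8.png');o=obs(); print(o['ee_pos'],o['time'],o['wrist_force'],o['grasp_force'])
for t in ['bar','keeper_tip','lever_end']:
    rs=[]
    for n,k in(('side',c2),('scene',c)):
        m=bot.mark_of(n,t)
        if m: rs.append(ray(k,m[0]['location'])); print(t,n,np.round(m[0]['location'],1),round(m[0]['confidence'],2))
    if len(rs)==2: X,e=tri(rs); print(X.round(4),np.round(e,4))
b=[cv2.resize(cv2.imread('pics/'+f)[y:y+120,a:a+120],(400,400),interpolation=2) for f,a,y in(('s8.png',290,170),('c8.png',260,130))]
cv2.imwrite('pics/s8c.png',np.hstack(b))
```

```text
[0.54108048 0.08546779 0.15362057] 19.5 [ 0.49189141  0.71539163 -0.36979002] 0.0
bar side [372.2 255.7] 0.64
bar scene [301.  181.4] 0.5
[0.4916 0.0886 0.0976] [0.0001 0.0001]
keeper_tip side [374.5 257.9] 0.7
keeper_tip scene [302.1 185.6] 0.74
[0.4911 0.0874 0.0898] [0.0039 0.0039]
lever_end side [336.5 214.4] 0.66
lever_end scene [311.7 187.5] 0.83
[0.5538 0.0776 0.1595] [0.0013 0.0013]
```

View pics/s8c.png

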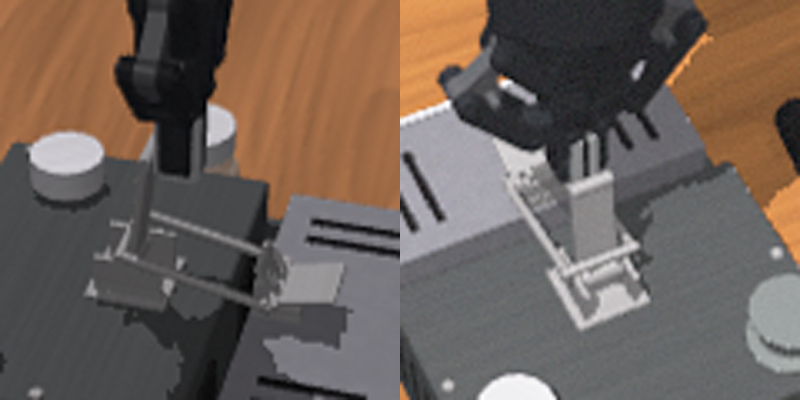

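The bar stayed hooked, and the finger is now at the lever's -x face. I'll swing it over in small arcs.

Call:
arm_command([
  [-0.004, 0, 0, 0],
  [-0.008, 0, 0, 0],
  [-0.012, 0, 0, 0],
  [-0.0155, 0, 0.001, 0],
  [-0.0185, 0, 0.0015, 0],
])

```text
time: 20.3
ee_pos: [0.5598, 0.0847, 0.1518]
tcp_rot: [180.0, -0.0, 177.7]
wrist_force: [-3.4, 0.1, 3.8]
opening: 0.0003
grasp_force: 2.0
```

Call:
arm_command([
  [-0.003, 0, 0.001, 0],
  [-0.006, 0, 0.002, 0],
  [-0.009, 0, 0.003, 0],
  [-0.0128, 0, 0.005, 0],
  [-0.0128, 0, 0.005, 0],
])

```text
time: 20.8
ee_pos: [0.5729, 0.0841, 0.1466]
tcp_rot: [-180.0, 0.0, 177.7]
wrist_force: [-0.9, 0.1, 2.2]
opening: 0.0002
grasp_force: 0.8
```

Call:
arm_command([
  [-0.003, 0, 0.002, 0],
  [-0.006, 0, 0.004, 0],
  [-0.009, 0, 0.006, 0],
  [-0.0112, 0, 0.0075, 0],
  [-0.0112, 0, 0.0075, 0],
])

```text
time: 21.3
ee_pos: [0.584, 0.0837, 0.1393]
tcp_rot: [-180.0, 0.0, 177.7]
wrist_force: [-0.3, 0.4, 1.7]
opening: 0.0003
grasp_force: 0.6
```

Call:
arm_command([
  [-0.002, 0, 0.002, 0],
  [-0.0045, 0, 0.005, 0],
  [-0.0065, 0, 0.0075, 0],
  [-0.0088, 0, 0.0105, 0],
  [-0.0088, 0, 0.0105, 0],
])

```text
time: 21.8
ee_pos: [0.5926, 0.0833, 0.1285]
tcp_rot: [-180.0, 0.0, 177.7]
wrist_force: [-0.2, -1.0, 0.6]
opening: 0.0002
grasp_force: 0.1
```

Call:
arm_command([
  [-0.001, 0, 0.002, 0],
  [-0.002, 0, 0.004, 0],
  [-0.003, 0, 0.006, 0],
  [-0.0042, 0, 0.008, 0],
  [-0.0042, 0, 0.008, 0],
])

```text
time: 22.3
ee_pos: [0.5964, 0.0832, 0.1203]
tcp_rot: [-180.0, -0.0, 177.7]
wrist_force: [-0.2, 0.3, 0.7]
opening: 0.0002
grasp_force: 0.2
```

Run:
```python
from h import *
c2=cam('side','s9.png'); c=cam('scene','c9.png');o=obs(); print(o['ee_pos'],o['time'],o['wrist_force'],o['grasp_force'])
for t in ['bar','keeper_tip','lever_end']:
    rs=[]
    for n,k in(('side',c2),('scene',c)):
        m=bot.mark_of(n,t)
        if m: rs.append(ray(k,m[0]['location'])); print(t,n,np.round(m[0]['location'],1),round(m[0]['confidence'],2))
    if len(rs)==2: X,e=tri(rs); print(X.round(4),np.round(e,4))
b=[cv2.resize(cv2.imread('pics/'+f)[y:y+120,a:a+120],(400,400),interpolation=2) for f,a,y in(('s9.png',290,170),('c9.png',260,130))]
cv2.imwrite('pics/s9c.png',np.hstack(b))
```

```text
[0.59610168 0.08315696 0.12030799] 22.4 [-0.20645859 -0.37271274  0.26433155] 0.0
bar side [368.2 252.4] 0.78
bar scene [302.2 184.6] 0.47
[0.4996 0.0861 0.1002] [0.0012 0.0012]
keeper_tip side [371.5 256.2] 0.64
keeper_tip scene [303.7 187. ] 0.65
[0.4964 0.0876 0.0922] [0.0043 0.0043]
```

View pics/s9c.png

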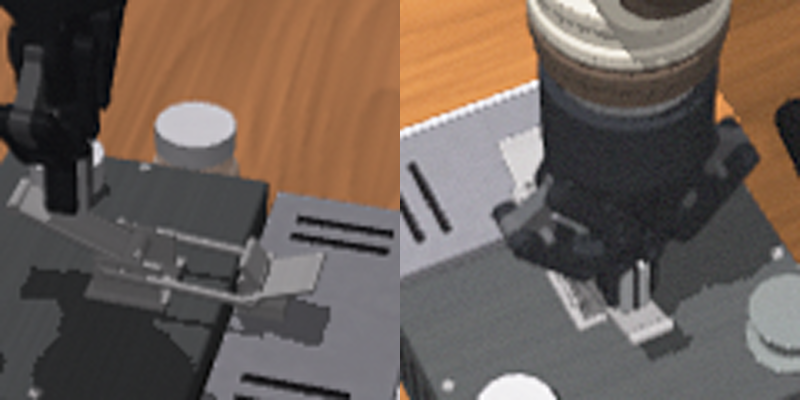

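The unit has drawn in about 8 mm and the bar is still hooked. I'll push on to the stop.

Call:
arm_command([
  [-0.001, 0, 0.003, 0],
  [-0.002, 0, 0.006, 0],
  [-0.0028, 0, 0.0085, 0],
  [-0.0032, 0, 0.0105, 0],
  [-0.0034, 0, 0.0125, 0],
])

```text
time: 23.2
ee_pos: [0.5998, 0.083, 0.108]
tcp_rot: [-180.0, -0.0, 177.7]
wrist_force: [0.3, 1.1, 0.3]
opening: 0.0
grasp_force: 0.1
```

Call:
arm_command([
  [0, 0, 0.001, 0],
  [0, 0, 0.002, 0],
  [0, 0, 0.003, 0],
  [0, 0, 0.004, 0],
  [0, 0, 0.004, 0],
])

```text
time: 23.7
ee_pos: [0.5999, 0.0831, 0.1045]
tcp_rot: [180.0, 0.0, 177.7]
wrist_force: [-0.9, -0.0, 1.4]
opening: -0.0
grasp_force: 0.9
```

Call:
arm_command([
  [0, 0, 0.0005, 0],
  [0, 0, 0.001, 0],
  [0, 0, 0.0015, 0],
  [0, 0, 0.0015, 0],
  [0, 0, 0.0015, 0],
])

```text
time: 24.2
ee_pos: [0.5999, 0.0831, 0.1044]
tcp_rot: [180.0, 0.1, 177.7]
wrist_force: [-4.8, -0.8, 10.6]
opening: 0.0001
grasp_force: 5.2
```

A hard stop at about 11 N. I'll lift off and check.

Call:
arm_command([
  [0, 0, -0.005, 0],
  [0, 0, -0.03, 0],
  [0, 0, -0.07, 0],
  [0, 0, -0.11, 0],
  [0.03, 0, -0.14, 0],
])

```text
time: 24.7
ee_pos: [0.5715, 0.0842, 0.2438]
tcp_rot: [-180.0, 0.0, 177.7]
wrist_force: [-0.7, -0.2, -0.2]
opening: -0.0001
grasp_force: 0.0
```

Run:
```python
from h import *
c2=cam('side','s10.png'); c=cam('scene','c10.png');o=obs(); print(o['ee_pos'],o['time'],o['wrist_force'],o['grasp_force'])
for t in ['bar','keeper_tip','lever_end','spool','tin']:
    rs=[]
    for n,k in(('side',c2),('scene',c)):
        m=bot.mark_of(n,t)
        if m: rs.append(ray(k,m[0]['location'])); print(t,n,np.round(m[0]['location'],1),round(m[0]['confidence'],2))
    if len(rs)==2: X,e=tri(rs); print(X.round(4),np.round(e,4))
b=[cv2.resize(cv2.imread('pics/'+f)[y:y+120,a:a+120],(400,400),interpolation=2) for f,a,y in(('s10.png',290,170),('c10.png',270,140))]
cv2.imwrite('pics/s10c.png',np.hstack(b))
```

```text
[0.56938636 0.08453007 0.24847268] 24.8 [ 1.07241146 -0.597436    0.56002304] 0.0
bar side [368.3 253.8] 0.93
bar scene [300.9 185.7] 0.59
[0.4989 0.0844 0.0966] [0.0004 0.0004]
keeper_tip side [377.  247.5] 0.62
keeper_tip scene [303.1 186.7] 0.97
[0.4949 0.0819 0.1019] [0.0109 0.0109]
lever_end side [296.5 236.7] 0.56
lever_end scene [335.3 240.3] 0.98
[0.6248 0.0793 0.103 ] [0.0051 0.0051]
spool side [274.2 272.3] 0.7
spool scene [374.4 231. ] 0.85
[0.6355 0.1525 0.0878] [0.0004 0.0004]
tin side [310.1 221.4] 0.94
tin scene [296.6 255. ] 0.89
[0.6169 0.0151 0.092 ] [0.0022 0.0022]
```

View pics/s10c.png

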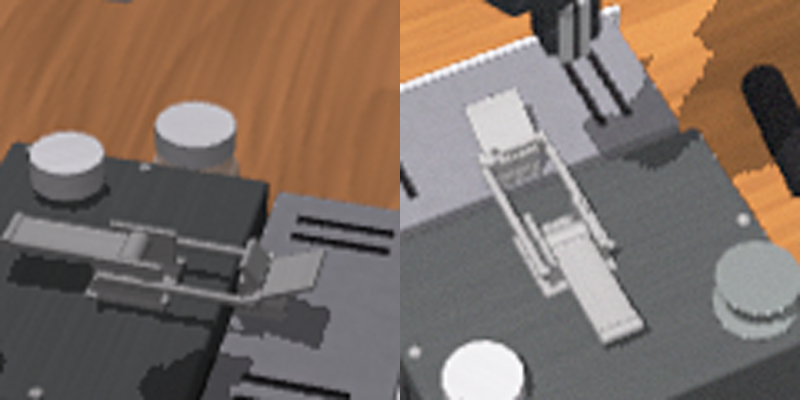

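The lever lies level with its end at z ≈ 0.103, the bar is hooked, and nothing else has moved.

```bash
python3 -c "
from workcell import bot
print(bot.job_done())"
```

```text
the job is handed in; nothing more can be done
None
```

The catch's bar snapped into the keeper and the lever is shut to its stop. The unit is drawn in about 8 mm by camera, the highest force I read was about 17 N, and the job is handed in; no verdict came back.

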